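# Aim the photo spot at the ball

## Task

The black ball on the white riser is the next piece to be photographed: swivel the spot lamp's fork and tilt its head until the lamp points straight at the middle of the ball, and switch the lamp on by pressing down the raised end of the rocker switch on its base. Leave the stones on the riser and the things lying round about where they are.

Things in the scene. Friction and masses are not known exactly. Their poses are not given: they have to be found in the camera images.
- lamp: Spot lamp's heavy oblong black base, fixed, 108 (x) x 212 (y) x 27 mm high. Origin: on the desk under the swivel axis; its z is up, and the base runs from y = -155 to +57 mm. The fork and head stand on the swivel axis; the rocker switch is near the -y end, behind the lamp.
- lamp_swivel (a joint): Swivel of the aluminium fork about the vertical axis through the lamp's origin, stiff, stays where it is left; 0 = the beam lies along the lamp's +y, positive = counterclockwise from above; range -1.7 to 1.7 rad. The fork's two arms stand 45 mm either side of the axis, with black knobs of 30 mm diameter at the pivot, 128 mm over the outer faces of the knobs.
- lamp_tilt (a joint): Tilt of the head in the fork, stiff, stays where it is left; 0 = beam level, positive = nose down; range -0.65 to 0.95 rad.
- lamp_pivot (a point): Point on the head's axis where the tilt axis crosses it, 150 mm above the desk on the swivel axis. Axes as for lamp_lens.
- lamp_lens (a point): Centre of the lens on the front of the head. Its y axis is the beam, x to the right seen along the beam (the tilt axis), z up from the beam. The head is a grey barrel of 58 mm diameter from 50 mm behind the pivot to 46 mm before it, then a nose that widens to 69 mm diameter at the lens, 86 mm before the pivot.
- lamp_switch (a joint): Rocker switch, 24 x 46 mm, long way along the lamp's y: 0 = off (the end farther from the lamp stands raised by 7 mm), 0.3 = on (that end pressed down). It stays where it is left; pivot 118 mm behind the swivel axis, 34 mm above the desk.
- switch_raised_end (a point): Point on top of the rocker's raised end, to press straight down; about 45 mm above the desk when off, 133 mm behind the swivel axis.
- riser: White acrylic riser, 270 (x) x 105 (y) x 30 mm high, fixed; origin under its centre. It carries the three stones in a row.
- ball: Polished black ball, 56 mm diameter, in a low ring foot, 57 mm high in all, on the riser. Origin at the foot's underside.
- ball_middle (a point): Centre of the black ball, 29 mm above its underside: the aim point.
- egg: Stone egg, 44 mm wide, 55 mm high, standing on the riser.
- pyramid: Four-sided stone pyramid, 55 mm wide, 50 mm high, on the riser.
- brush: Dust brush lying on the desk, 165 x 24 x 23 mm.
- marker: Marker pen lying on the desk, 17 x 135 x 16 mm.
Mind the look-alikes: they are no part of the job. Leave any orange look-alike of the ball alone.

How it is judged:
By the outcome, as a careful person would: the job done as asked, in the order asked, and still so for the second after the job is handed in, with the robot touching nothing.
It also fails if it takes over 61 s, if anything falls off the work surface, if the arm or the gripper's body presses on something with over 40 N, if the wrist force passes 120 N, or if a joint passes its speed limit or range.

## Robot

A 6-joint arm with a two-finger parallel gripper is mounted at the origin on a cart in front of the work surface, level with it; the furniture and walls round the work are solid. World frame = base frame: x ahead of the robot, y to its left, z up, the work surface at z = 0. Lengths are in m, angles in degrees, forces in N, time in s.
With the tool pointing down it reaches from about 0.375 to 0.9 m from the base axis. Payload 3.1 kg.
Tool frame: the origin (TCP) lies at the very end of the fingers, on their centre line; the grasp point (between the pads) lies 19 mm behind it; z points along the fingers, y is the line along which they close (so a half turn about z gives the same grasp; the last joint's range is limited). The gripper opens to 87 mm and grips with 3 to 60 N. Pads are 19 mm wide; open, the fingers measure 117 mm over their backs; the gripper's body (75 mm by 190 mm) begins 51 mm behind the grasp point.
Start: joints at [-82.076, 30.224, 82.088, -0, 67.689, -10.227], TCP at [0.195, -0.594, 0.223] pointing down, gripper open.
Joint ranges: [-176.69, 176.69], [-43.24, 126.21], [12.49, 139.97], [-82, 262], [0, 151.66], [-163.58, 163.58]. Speed limits (degrees/s): [159.86, 159.86, 180, 180, 180, 180].

## Interface

Orientations are given as a 3x3 rotation matrix whose columns are the frame's x, y, z axes.
In Python, from rig import readout, viewer, ticket gives the robot as it stands.
- The arm moves only by the tool send_rows, never from a script. Its argument "moves" is a list of rows, each a list of 6 numbers: the shift along the tool's x, y, z in units of 250 mm (1.0 is 250 mm), then the turn, a rotation vector about the tool's x, y, z in units of 90 degrees (1.0 is 90 degrees). A call has 1 to 12 rows; each row is the pose to reach, as a shift and turn from the pose commanded when the call began, along the tool's axes at that moment; what a row does not reach only later rows make up. A row lasts 1/10 s, in which the tool goes at most 50 mm and 8.59 degrees, less where a joint would pass 70% of its speed; a pose out of reach is approached as far as the arm can. A call with a number of a shift or a turn outside -1 to 1 is refused whole. A call with a gripper value outside its range is refused whole. "grip" is the opening, from 0 (shut) to 1 (fully open), set as the call begins (left out, the last holds). The fingers move at their own pace and stop on an object; the grip force is fixed at half the most. Time passes only in rows, so rows that repeat a pose let the fingers close. It gives the time, the measured TCP pose, the force, the opening and the grip force at its end, in the units of the state.
- readout.read_state(): the state, without advancing time (a new reading comes with each control period).
- viewer.capture(name): name is "scene" or "side" or "wrist"; returns (picture, depth): 480x640x3 uint8, red, green, blue; 480x640 float32, m along the optical axis (not along the pixel's ray), 0 where there is no reading.
- viewer.camera_info(name): a dict with "fx", "fy", "cx", "cy" (pixels), "distortion" ([k1, k2, p1, p2, k3] as OpenCV has them; the pictures are not rectified), "R" (3x3) and "t" (3): a world point X has camera coordinates R X + t; the wrist camera has in their place "tool_from_camera" (4x4, takes a point from camera to tool coordinates, whose origin is the TCP and whose axes are the flange's). Camera axes: x right, y down, z forward; pixel columns grow to the right and rows downward; lengths in m; the calibration is good to about 2 mm. A picture is of the moment at which its call begins: read the wrist's pose just before it. camera_info takes no time and is no camera call.
- ticket.hand_in(): hands the job in; it is judged then, once.
The state is a dict: "time_s": time; "joint_positions": joint angles; "qvel": joint speeds; "tau": joint torques, N m; "position": TCP position; "tcp_rot": TCP orientation; "force": force on the tool from outside, world axes, zero at the start; "moment": the same for the moment, N m; "opening": opening from 0.0 (shut) to 1.0 (fully open); "grasp_force": force on a finger pad.
Only numpy, scipy, OpenCV 4.12 (cv2) and the standard library are available. Lean on these libraries where they do the work, as an engineer would, in place of code of your own. Each camera call takes 0.05 s, during which the arm holds its last target. There are 200 camera calls.

## Working session

There is one attempt and no reset: what is moved stays moved. The work goes in short steps, Python scripts to look and compute and a tool call to move; the robot and the scene stay as the last step left them, time stands still between calls to the robot, and variables do not carry over. Pictures are saved under pics/ and viewed, at most 10 in all, crops included, and the job is handed in when it is done.

Besides the shell and the picture viewer there is one more tool, called after "Call:" as name([rows], argument=value, ...), one row to a line, values as JSON. send_rows: Moves the arm, as the interface text tells. Shifts and turns lie within -1 to 1; 1 stands for 250 mm of shift or 90 degrees of turn. Its arguments: {"type":"object","properties":{"moves":{"type":"array"},"grip":{"type":"number"}},"required":["moves"]}

```bash
mkdir -p pics; cat > h.py <<'E'
import numpy as np, cv2
from rig import readout, viewer, ticket
def cam(n):
    i=viewer.camera_info(n); K=np.array([[i['fx'],0,i['cx']],[0,i['fy'],i['cy']],[0,0,1.]]); D=np.array(i['distortion'],float)
    if n=='wrist':
        s=readout.read_state(); T=np.eye(4); T[:3,:3]=s['tcp_rot']; T[:3,3]=s['position']; W=T@np.array(i['tool_from_camera'])
        R=W[:3,:3].T; t=-R@W[:3,3]
    else: R=np.array(i['R']);t=np.array(i['t'])
    return K,D,R,t
def cloud(c,depth):
    K,D,R,t=c; v,u=np.mgrid[:480,:640]
    p=cv2.undistortPoints(np.stack([u,v],-1).reshape(-1,1,2).astype(float),K,D).reshape(480,640,2)
    P=np.dstack([p,np.ones((480,640))])*depth[...,None]
    return (P-t)@R
def ray(c,uv):
    K,D,R,t=c; p=cv2.undistortPoints(np.array(uv,float).reshape(-1,1,2),K,D).reshape(-1,2)
    return -R.T@t, np.c_[p,np.ones(len(p))]@R
def proj(c,X):
    K,D,R,t=c; return cv2.projectPoints(np.array(X,float).reshape(-1,1,3),cv2.Rodrigues(R)[0],t,K,D)[0].reshape(-1,2)
def snap(n):
    c=cam(n); im,d=viewer.capture(n); return c,im,d
E
python3 - <<'E'
from h import *
for n in ('scene','side'):
    c,im,d=snap(n); cv2.imwrite(f'pics/{n}0.png',im[...,::-1]); np.savez(f'{n}0.npz',im=im,d=d); print(n,-c[2].T@c[3],c[2][2],(d>0).mean())
s=readout.read_state(); print(s['time_s'],s['position'],s['tcp_rot'],s['opening'])
print(viewer.camera_info('wrist')['tool_from_camera'])
E
```

```text
scene [0.09235237 0.5658894  0.50194617] [ 0.51855186 -0.74051921 -0.42747546] 0.9896940104166667
side [ 0.37770921 -0.72714345  1.00329635] [ 0.16692266  0.55793167 -0.81292625] 0.99623046875
0.1 [ 0.19464592 -0.59320886  0.22164177] [[ 9.50233690e-01  3.11537892e-01 -2.75414527e-04]
 [ 3.11537797e-01 -9.50231612e-01  2.02098324e-03]
 [ 3.67905270e-04 -2.00620840e-03 -9.99997920e-01]] 0.9989289326174244
[[ 2.04673214e-04 -9.63242606e-01 -2.68632909e-01  7.29591863e-02]
 [ 9.99999832e-01  5.14482756e-05  5.77427424e-04 -2.37712501e-05]
 [-5.42381997e-04 -2.68632982e-01  9.63242455e-01 -1.62347860e-01]
 [ 0.00000000e+00  0.00000000e+00  0.00000000e+00  1.00000000e+00]]
```

View pics/scene0.png

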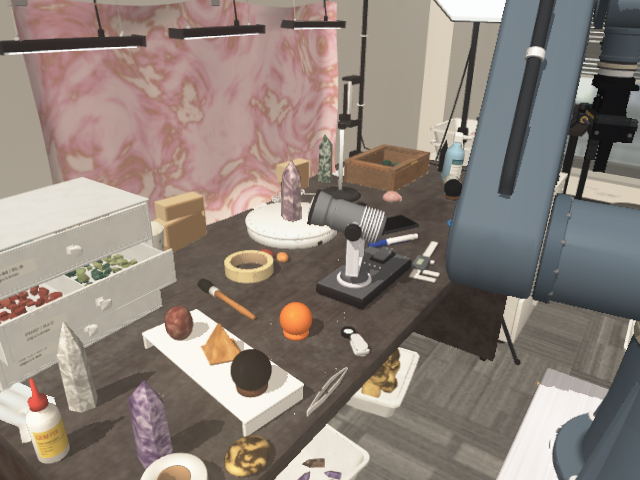

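View pics/side0.png

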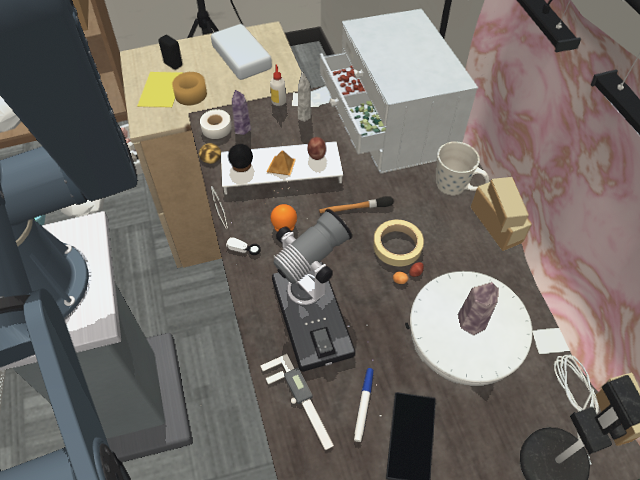

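The scene view shows the black ball on the riser at (251,372), and the side view shows it at (240,157). Its look-alikes in the scene view are the orange ball at (296,320) and a far black ball at (453,188). The lamp is at (355,265) in the scene view and (312,270) in the side view; its nose points right of the riser and slightly up. The switch is at (322,341) in the side view.

```bash
cat > m.py <<'E'
from h import *
from scipy.optimize import least_squares
def sph(P,r):
    f=lambda c:np.linalg.norm(P-c,axis=1)-r
    s=least_squares(f,P.mean(0)-[0,0,.01],loss='soft_l1',f_scale=.002); return s.x,np.abs(s.fun).mean()
W={}
for n in ('scene','side'):
    z=np.load(n+'0.npz'); W[n]=(cam(n),z['im'],cloud(cam(n),z['d']))
if __name__=='__main__':
    for n,(u,v) in (('scene',(251,368)),('side',(240,156))):
        c,im,C=W[n]; m=np.zeros((480,640),np.uint8); r=17 if n=='scene' else 10; cv2.circle(m,(u,v),r,1,-1)
        print(n,'ball',sph(C[m>0],.028))
    for n,box in (('scene',(315,240,415,310)),('side',(270,260,360,370))):
        c,im,C=W[n]; x0,y0,x1,y1=box; S=np.zeros((480,640),bool); S[y0:y1,x0:x1]=1
        m=S&(np.abs(C[...,2]-.027)<.004)
        k,l,st,_=cv2.connectedComponentsWithStats(m.astype(np.uint8)); j=1+st[1:,4].argmax(); P=C[l==j]
        print(n,'base z',np.median(P[:,2]),'rect',cv2.minAreaRect((P[:,:2]*1000).astype(np.float32)),len(P), cv2.boxPoints(cv2.minAreaRect((P[:,:2]*1000).astype(np.float32))).round(0).tolist())
    for n,px in (('scene',[(350,232),(330,208),(358,255)]),('side',[(320,240),(335,228),(290,262),(288,237),(322,272),(322,352),(318,335),(323,341),(225,185),(341,180)])):
        for u,v in px: print(n,u,v,W[n][2][v,u].round(4))
    i=cv2.resize(W['side'][1][200:380,230:380],None,fx=3.3,fy=3.3,interpolation=cv2.INTER_CUBIC); cv2.imwrite('pics/crop1.png',i[...,::-1])
E
python3 m.py
```

```text
scene ball (array([0.47119892, 0.17421518, 0.05902538]), np.float64(0.004508792761212103))
side ball (array([0.4730845 , 0.17444698, 0.05971742]), np.float64(0.005710330335636491))
scene base z 0.027758653633740128 rect ((517.9201049804688, -224.7291717529297), (210.56414794921875, 104.11795043945312), 89.89054107666016) 1746 [[466.0, -330.0], [570.0, -330.0], [570.0, -120.0], [466.0, -119.0]]
side base z 0.027303451258298667 rect ((522.8172607421875, -227.94403076171875), (106.57233428955078, 210.7062225341797), 0.8781875371932983) 3391 [[468.0, -123.0], [471.0, -334.0], [578.0, -332.0], [574.0, -122.0]]
scene 350 232 [ 0.4983 -0.1177  0.1529]
scene 330 208 [ 0.5551 -0.1389  0.1775]
scene 358 255 [ 0.4915 -0.1382  0.1023]
side 320 240 [ 0.5525 -0.1777  0.1828]
side 335 228 [ 0.5826 -0.1676  0.193 ]
side 290 262 [ 0.4923 -0.2007  0.1731]
side 288 237 [ 0.5045 -0.1399  0.1597]
side 322 272 [ 0.54   -0.2312  0.1663]
side 322 352 [ 0.5166 -0.3146  0.0318]
side 318 335 [ 0.5185 -0.2827  0.0376]
side 323 341 [ 0.5229 -0.2994  0.0435]
side 225 185 [0.4267 0.124  0.0318]
side 341 180 [0.6813 0.0793 0.0149]
```

View pics/crop1.png

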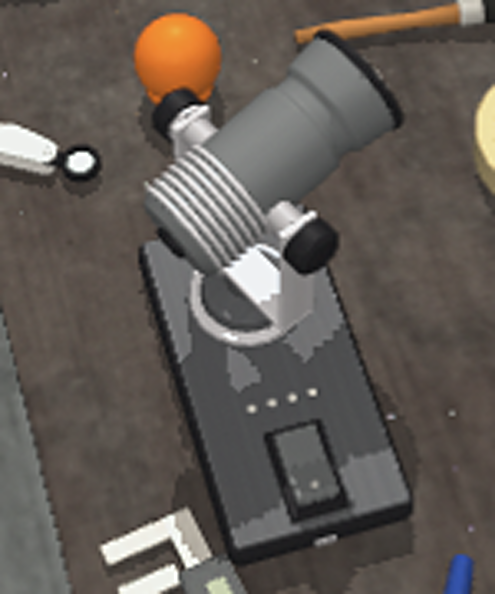

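```bash
cat > fit.py <<'E'
from h import *
from scipy.optimize import least_squares
def beam(s,t): return np.array([-np.sin(s)*np.cos(t),np.cos(s)*np.cos(t),-np.sin(t)])
def fit(P,p0,s0,t0,free=True):
    # barrel surface residuals; lamp yaw taken as 0
    def res(q):
        c=np.array([q[2],q[3],.15]) if free else p0
        b=beam(q[0],q[1]); a=(P-c)@b; r=np.linalg.norm(P-c-np.outer(a,b),axis=1)
        R=np.where(a<.046,.029,.029+(a-.046)/.04*.0055); o=(a>-.04)&(a<.085)&(r<.042)
        return np.where(o,r-R,.006)
    s=least_squares(res,[s0,t0,p0[0],p0[1]] if free else [s0,t0],loss='soft_l1',f_scale=.002,diff_step=1e-4)
    return s.x,np.median(np.abs(s.fun)),(np.abs(s.fun)<.005).sum()
E
cat > f1.py <<'E'
from m import W; from fit import *
p0=np.array([.521,-.177,.15])
P=[]
for n in W:
    C=W[n][2].reshape(-1,3); C=C[(np.linalg.norm(C-p0,axis=1)<.1)&(C[:,2]>.115)]; print(n,len(C)); P.append(C)
for Q in (P[0],P[1],np.r_[P[0],P[1]]):
  for s0 in (-1.2,):
    print(fit(Q,p0,s0,-.1), fit(Q,p0,s0,-.1,False))
E
python3 f1.py
```

```text
scene 2663
side 3246
(array([-1.18063045, -0.23112857,  0.51919367, -0.1767378 ]), np.float64(0.0015980934330619978), np.int64(2040)) (array([-1.16595879, -0.2371272 ]), np.float64(0.0017662297182201026), np.int64(2024))
(array([-1.14585857, -0.2189513 ,  0.52139798, -0.17741653]), np.float64(0.00176677079162749), np.int64(2390)) (array([-1.15048019, -0.21901792]), np.float64(0.0018220287157189718), np.int64(2376))
(array([-1.16154183, -0.22487577,  0.52105942, -0.17658275]), np.float64(0.0018140737141931276), np.int64(4395)) (array([-1.15723001, -0.22401374]), np.float64(0.0018327870647152772), np.int64(4389))
```

```bash
cat > g.py <<'E'
from fit import *
from scipy.spatial.transform import Rotation as Ro
PIV=np.array([.521,-.177,.15])
def pose(s,t,a=.066,dn=.019,back=0):
    b=beam(s,t); r=np.array([np.cos(s),np.sin(s),0]); z=-np.cross(r,b)   # down in head frame
    R=np.c_[b,np.cross(z,b),z]; return R,PIV+a*b+(dn-back)*z
def go(R,p,show=True):
    s=readout.read_state(); R0=np.array(s['tcp_rot']); d=R0.T@(p-np.array(s['position']))/.25; w=Ro.from_matrix(R0.T@R).as_rotvec(degrees=True)/90
    print(np.r_[d,w].round(3).tolist())
E
python3 - <<'E'
from g import *
R,p=pose(-1.16,-.225,back=.13); print(R.round(3),p,pose(-1.16,-.225)[1]); go(R,p)
E
```

```text
[[ 0.894  0.399  0.205]
 [ 0.389 -0.917  0.089]
 [ 0.223 -0.    -0.975]] [ 0.55727937 -0.16119749  0.27292717] [ 0.58387017 -0.14961512  0.14620393]
[1.917, -1.191, -0.202, 0.005, 0.143, -0.06]
```

Call:
send_rows([
  [0.95, -0.6, -0.3, 0, 0, 0],
  [0.95, -0.6, -0.3, 0, 0, 0],
  [0.95, -0.6, -0.3, 0, 0, 0],
  [0.95, -0.6, -0.3, 0, 0, 0],
  [0.95, -0.6, -0.3, 0, 0, 0],
  [0.95, -0.6, -0.3, 0, 0, 0],
  [0.95, -0.6, -0.3, 0, 0, 0],
  [0.95, -0.6, -0.3, 0, 0, 0],
], grip=1)

```text
time_s: 0.9
position: [0.374, -0.3767, 0.2976]
tcp_rot: [[0.949, 0.314, -0.0], [0.314, -0.949, -0.001], [-0.001, 0.0, -1.0]]
force: [0.6, 0.2, -0.0]
opening: 1.0
grasp_force: 0.0
```

Call:
send_rows([
  [0.95, -0.6, 0.05, 0.005, 0.14, -0.06],
  [0.95, -0.6, 0.05, 0.005, 0.14, -0.06],
  [0.95, -0.6, 0.05, 0.005, 0.14, -0.06],
  [0.95, -0.6, 0.05, 0.005, 0.14, -0.06],
  [0.95, -0.6, 0.05, 0.005, 0.14, -0.06],
  [0.95, -0.6, 0.05, 0.005, 0.14, -0.06],
  [0.95, -0.6, 0.05, 0.005, 0.14, -0.06],
  [0.95, -0.6, 0.05, 0.005, 0.14, -0.06],
])

```text
time_s: 1.7
position: [0.5522, -0.1617, 0.284]
tcp_rot: [[0.895, 0.4, 0.199], [0.391, -0.917, 0.085], [0.216, 0.002, -0.976]]
force: [0.0, -0.6, 0.6]
opening: 0.999
grasp_force: 0.0
```

```bash
python3 - <<'E'
from g import *
s=readout.read_state();print(s['time_s'],s['position'],s['joint_positions'],s['force'])
go(*pose(-1.16,-.225,back=.13)); go(*pose(-1.16,-.225))
c,im,d=snap('wrist'); cv2.imwrite('pics/w1.png',im[...,::-1])
C=cloud(c,d).reshape(-1,3); C=C[np.isfinite(C).all(1)&(d.reshape(-1)>.02)]
Q=C[(np.linalg.norm(C-PIV,axis=1)<.1)&(C[:,2]>.115)]; print(len(Q)); print(fit(Q,PIV,-1.16,-.225),fit(Q,PIV,-1.16,-.225,False))
E
```

```text
1.7 [ 0.55217996 -0.16174508  0.28403787] [-33.08661368  18.89061868  92.35290566  11.72544574  62.21810741
  28.46099661] [ 0.0150485  -0.60201306  0.6134203 ]
[0.009, 0.006, 0.048, 0.001, 0.004, 0.0]
[0.013, 0.005, 0.568, 0.001, 0.004, 0.0]
11680
(array([-1.14266522, -0.2238332 ,  0.52154957, -0.17700701]), np.float64(0.0011779038587185174), np.int64(8370)) (array([-1.14335881, -0.22177158]), np.float64(0.0011340824787817432), np.int64(8267))
```

View pics/w1.png

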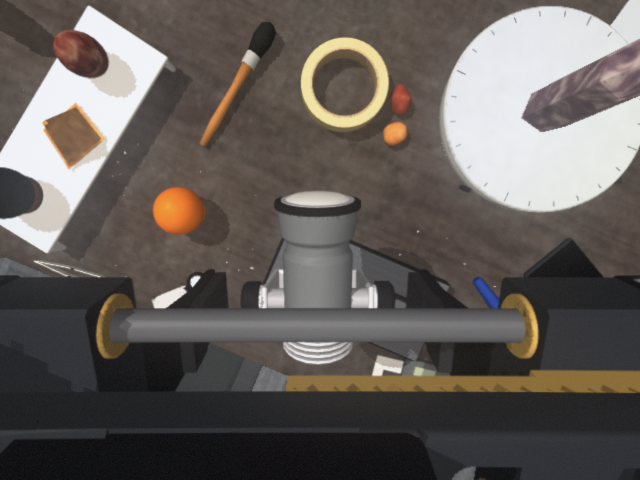

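The wrist view shows the lamp head centred between the fingers, with the lens at (317,200) and the knobs at (255,300) and (380,300). The orange ball at (180,210) is clear. Next I lower the gripper onto the nose and close it.

Call:
send_rows([
  [0.013, 0.005, 0.2, 0, 0.004, 0],
  [0.013, 0.005, 0.35, 0, 0.004, 0],
  [0.013, 0.005, 0.45, 0, 0.004, 0],
  [0.013, 0.005, 0.52, 0, 0.004, 0],
  [0.013, 0.005, 0.568, 0, 0.004, 0],
  [0.013, 0.005, 0.568, 0, 0.004, 0],
  [0.013, 0.005, 0.568, 0, 0.004, 0],
])

```text
time_s: 2.45
position: [0.5846, -0.1499, 0.1476]
tcp_rot: [[0.894, 0.398, 0.207], [0.389, -0.917, 0.087], [0.225, 0.003, -0.974]]
force: [1.3, 0.4, -0.4]
opening: 1.001
grasp_force: 0.0
```

Call:
send_rows([
  [0, 0, 0, 0, 0, 0],
  [0, 0, 0, 0, 0, 0],
  [0, 0, 0, 0, 0, 0],
  [0, 0, 0, 0, 0, 0],
  [0, 0, 0, 0, 0, 0],
  [0, 0, 0, 0, 0, 0],
  [0, 0, 0, 0, 0, 0],
  [0, 0, 0, 0, 0, 0],
], grip=0)

```text
time_s: 3.25
position: [0.5848, -0.1484, 0.1473]
tcp_rot: [[0.893, 0.399, 0.207], [0.39, -0.917, 0.088], [0.225, 0.002, -0.974]]
force: [1.2, 2.6, 1.2]
opening: 0.716
grasp_force: 29.5
```

```bash
python3 - <<'E'
from g import *
s=readout.read_state();p=np.array(s['position']);R=np.array(s['tcp_rot']);print(s['time_s'],p,s['opening'],s['force'],s['joint_positions'])
# rigid motion of the gripped head: current -> (s,t)
s0,t0=-1.15,-.223
H=lambda s,t:pose(s,t)[0]
for k in range(1,12):
    f=k/11; H1=H(s0+f*(.139-s0),t0)@H(s0,t0).T   # swivel first
    go(H1@R,PIV+H1@(p-PIV))
E
```

```text
3.25 [ 0.58484368 -0.14840329  0.14733537] 0.7163421795161288 [1.21178744 2.55163452 1.18790689] [-30.20529769  31.04253191  97.42936978  14.84795815  44.61914448
  26.26236518]
[-0.002, -0.033, -0.001, 0.017, 0.0, -0.073]
[-0.008, -0.065, -0.002, 0.034, 0.0, -0.145]
[-0.018, -0.096, -0.004, 0.05, 0.001, -0.218]
[-0.031, -0.126, -0.007, 0.067, 0.001, -0.291]
[-0.047, -0.154, -0.011, 0.084, 0.001, -0.363]
[-0.066, -0.18, -0.016, 0.101, 0.001, -0.436]
[-0.089, -0.204, -0.021, 0.117, 0.001, -0.509]
[-0.113, -0.224, -0.027, 0.134, 0.001, -0.582]
[-0.14, -0.242, -0.033, 0.151, 0.002, -0.654]
[-0.169, -0.256, -0.04, 0.168, 0.002, -0.727]
[-0.199, -0.267, -0.047, 0.185, 0.002, -0.8]
```

Call:
send_rows([
  [-0.002, -0.033, -0.001, 0.017, 0, -0.073],
  [-0.008, -0.065, -0.002, 0.034, 0, -0.145],
  [-0.018, -0.096, -0.004, 0.05, 0.001, -0.218],
  [-0.031, -0.126, -0.007, 0.067, 0.001, -0.291],
  [-0.031, -0.126, -0.007, 0.067, 0.001, -0.291],
])

```text
time_s: 3.75
position: [0.565, -0.1223, 0.1472]
tcp_rot: [[0.62, 0.771, 0.146], [0.751, -0.637, 0.173], [0.226, 0.002, -0.974]]
force: [2.2, 3.9, 0.5]
opening: 0.713
grasp_force: 29.4
```

```bash
cat > arc.py <<'E'
from g import *
import sys
# current estimated (s,t) from tool pose rotation relative to start grip
R0=np.array([[0.893,0.399,0.207],[0.39,-0.917,0.088],[0.225,0.002,-0.974]]); p0=np.array([.58484,-.1484,.14734]); s0,t0=-1.15,-.223
H=lambda s,t:pose(s,t)[0]
def tool(s,t):
    M=H(s,t)@H(s0,t0).T; return Ro.from_matrix(M@R0).as_matrix(),PIV+M@(p0-PIV)
st=readout.read_state(); R=np.array(st['tcp_rot']); b=H(s0,t0).T@R0.T
b=(R@R0.T@H(s0,t0))[:,0]; s=np.arctan2(-b[0],b[1]); t=-np.arcsin(b[2]); print('est',s,t,'F',st['force'],st['moment'],st['time_s'],st['opening'],(np.array(st['position'])-tool(s,t)[1]).round(4))
S,T,n=float(sys.argv[1]),float(sys.argv[2]),int(sys.argv[3])
for k in range(1,n+1): go(*tool(s+(S-s)*k/n,t+(T-t)*k/n))
E
python3 arc.py .139 -.223 7
```

```text
est -0.6797983104563021 -0.22385201468342142 F [2.20326316 3.91218948 0.47511737] [ 0.5514315  -0.32670135  0.10934926] 3.75 0.7129870873417119 [ 0.0001  0.0003 -0.0002]
[-0.003, -0.032, -0.002, 0.017, 0.0, -0.073]
[-0.009, -0.064, -0.003, 0.034, 0.0, -0.145]
[-0.018, -0.096, -0.005, 0.051, 0.0, -0.218]
[-0.031, -0.125, -0.008, 0.067, 0.0, -0.29]
[-0.048, -0.154, -0.012, 0.084, 0.0, -0.363]
[-0.067, -0.18, -0.017, 0.101, 0.001, -0.436]
[-0.089, -0.203, -0.022, 0.118, 0.001, -0.508]
```

Low forces, and the head follows.

Call:
send_rows([
  [-0.003, -0.032, -0.002, 0.017, 0, -0.073],
  [-0.009, -0.064, -0.003, 0.034, 0, -0.145],
  [-0.018, -0.096, -0.005, 0.051, 0, -0.218],
  [-0.031, -0.125, -0.008, 0.067, 0, -0.29],
  [-0.048, -0.154, -0.012, 0.084, 0, -0.363],
  [-0.067, -0.18, -0.017, 0.101, 0.001, -0.436],
  [-0.089, -0.203, -0.022, 0.118, 0.001, -0.508],
  [-0.089, -0.203, -0.022, 0.118, 0.001, -0.508],
])

```text
time_s: 4.55
position: [0.5112, -0.1071, 0.1473]
tcp_rot: [[-0.126, 0.992, -0.027], [0.966, 0.129, 0.225], [0.226, 0.002, -0.974]]
force: [2.0, 5.1, 0.7]
opening: 0.716
grasp_force: 29.4
```

```bash
python3 arc.py .139 .252 7
```

```text
est 0.13917919095537282 -0.22446413947183436 F [2.00456669 5.14640685 0.68299657] [ 0.78049548 -0.52879836  0.22929921] 4.55 0.7160401808982786 [-0.      0.0006 -0.0001]
[-0.008, -0.0, 0.017, -0.001, -0.043, -0.0]
[-0.015, -0.0, 0.035, -0.001, -0.087, -0.001]
[-0.023, -0.0, 0.052, -0.001, -0.13, -0.001]
[-0.032, -0.0, 0.069, -0.002, -0.173, -0.001]
[-0.042, -0.0, 0.085, -0.002, -0.217, -0.001]
[-0.054, -0.0, 0.1, -0.003, -0.26, -0.001]
[-0.066, 0.0, 0.115, -0.003, -0.303, -0.001]
```

Call:
send_rows([
  [-0.008, 0, 0.017, -0.001, -0.043, 0],
  [-0.015, 0, 0.035, -0.001, -0.087, 0],
  [-0.023, 0, 0.052, -0.001, -0.13, 0],
  [-0.032, 0, 0.069, -0.002, -0.173, 0],
  [-0.042, 0, 0.085, -0.002, -0.217, 0],
  [-0.054, 0, 0.1, -0.003, -0.26, 0],
  [-0.066, 0, 0.115, -0.003, -0.303, 0],
  [-0.066, 0, 0.115, -0.003, -0.303, 0],
])

```text
time_s: 5.35
position: [0.5126, -0.1163, 0.1148]
tcp_rot: [[-0.126, 0.991, 0.038], [0.961, 0.131, -0.244], [-0.247, 0.006, -0.969]]
force: [2.7, 3.7, -2.3]
opening: 0.715
grasp_force: 29.4
```

```bash
python3 arc.py .139 .252 1; python3 - <<'E'
from g import *
P=[]
for n in ('scene','side'):
    c,im,d=snap(n); cv2.imwrite(f'pics/{n}1.png',im[...,::-1]); C=cloud(c,d).reshape(-1,3); b=beam(.139,.25); a=(C-PIV)@b
    C=C[(np.linalg.norm(C-PIV,axis=1)<.1)&(C[:,2]>.1)&(a<.05)]; P.append(C); print(n,len(C),fit(C,PIV,.139,.25,False))
print(fit(np.vstack(P),PIV,.139,.25,False))
E
```

```text
est 0.14006386873622315 0.25381386539748313 F [ 2.73778965  3.66790142 -2.26211482] [ 0.85657076 -0.24815397  0.18175271] 5.35 0.7145184427017295 [ 0.0002  0.0004 -0.0008]
[-0.002, -0.001, -0.003, 0.0, 0.001, 0.0]
scene 311 (array([0.13719029, 0.24369532]), np.float64(0.006), np.int64(106))
side 3219 (array([0.12052791, 0.29443889]), np.float64(0.006), np.int64(1106))
(array([0.11332592, 0.28281096]), np.float64(0.006), np.int64(1209))
```

Release and back off to measure clearly.

Call:
send_rows([
  [0, 0, 0, 0, 0, 0],
  [0, 0, 0, 0, 0, 0],
  [0, 0, 0, 0, 0, 0],
  [0, 0, 0, 0, 0, 0],
  [0, 0, 0, 0, 0, 0],
], grip=1)

```text
time_s: 5.95
position: [0.5122, -0.1184, 0.1158]
tcp_rot: [[-0.122, 0.992, 0.037], [0.961, 0.127, -0.244], [-0.247, 0.006, -0.969]]
force: [0.2, 0.9, -0.7]
opening: 0.988
grasp_force: 0.0
```

Call:
send_rows([
  [0, 0, -0.1, 0, 0, 0],
  [0, 0, -0.3, 0, 0, 0],
  [0, 0, -0.5, 0, 0, 0],
  [-0.1, 0, -0.7, 0, 0.1, 0],
  [-0.2, 0, -0.8, 0, 0.2, 0],
  [-0.3, 0, -0.8, 0, 0.28, 0],
  [-0.3, 0, -0.8, 0, 0.28, 0],
])

```text
time_s: 6.65
position: [0.5159, -0.1487, 0.3295]
tcp_rot: [[-0.12, 0.993, -0.012], [0.975, 0.12, 0.185], [0.185, 0.01, -0.983]]
force: [-0.2, -0.4, -0.8]
opening: 1.002
grasp_force: 0.0
```

```bash
cat > meas.py <<'E'
from m import sph
from g import *
import sys
tag=sys.argv[1]; P=[]; B=[]
print(readout.read_state()['time_s'],readout.read_state()['position'],readout.read_state()['opening'])
for n in ('scene','side','wrist'):
    c,im,d=snap(n); cv2.imwrite(f'pics/{n}{tag}.png',im[...,::-1]); C=cloud(c,d); C=C[d>.02]
    Q=C[(np.linalg.norm(C-PIV,axis=1)<.1)&(C[:,2]>.1)&(C[:,2]<.2)]; P.append(Q); print(n,len(Q),fit(Q,PIV,.139,.25),fit(Q,PIV,.139,.25,False))
    b0=np.array([.472,.1743,.059]); Q=C[(np.linalg.norm(C-b0,axis=1)<.034)&(C[:,2]>.055)]
    if len(Q)>50: B.append(sph(Q,.028)); print('ball',len(Q),*B[-1])
x=fit(np.vstack(P),PIV,.139,.25); print('all',x)
b=np.mean([q[0] for q in B],0); v=b-np.array([x[0][2],x[0][3],.15]); print('ball',b,'want',np.arctan2(-v[0],v[1]),np.arctan2(-v[2],np.hypot(v[0],v[1])))
E
python3 meas.py 2
```

```text
6.65 [ 0.51587497 -0.14866782  0.32945922] 1.0018347655098498
scene 2949 (array([ 0.11116847,  0.26921257,  0.51955939, -0.17714255]), np.float64(0.0036123915101958608), np.int64(1517)) (array([0.13165197, 0.27074765]), np.float64(0.003969831277025649), np.int64(1500))
ball 1227 [0.47102817 0.17430147 0.05891403] 0.0006745935489453269
side 3046 (array([ 0.10788201,  0.27242365,  0.52183922, -0.17558495]), np.float64(0.0028639206089983334), np.int64(1690)) (array([0.10156146, 0.27304657]), np.float64(0.00304628769643012), np.int64(1706))
wrist 9021 (array([ 0.13973602,  0.27840225,  0.52040938, -0.17568491]), np.float64(0.0008746351393092433), np.int64(7197)) (array([0.14722013, 0.27590361]), np.float64(0.0009730775875157957), np.int64(7165))
all (array([ 0.13133143,  0.27537039,  0.52051388, -0.17711838]), np.float64(0.0015484291946371055), np.int64(10358))
ball [0.47102817 0.17430147 0.05891403] want 0.1398966502086812 0.25123880937944276
```

View pics/wrist2.png

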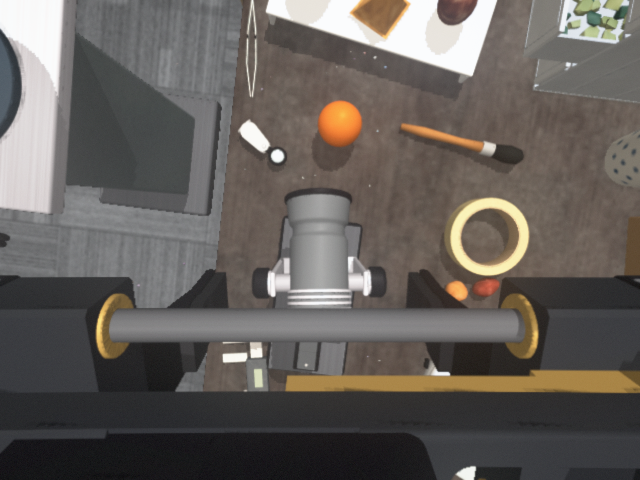

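The wrist view shows the head now pointing toward the riser, with the lens rim at (318,192) and nothing disturbed. Tilt reads about 0.02 rad high, so I'm checking it with a freer fit.

```bash
cat > fine.py <<'E'
from g import *
def free(P,s0,t0):
    def res(q,cut=True):
        c=PIV+np.array([q[2],q[3],q[4]]); b=beam(q[0],q[1]); a=(P-c)@b; r=np.linalg.norm(P-c-np.outer(a,b),axis=1)
        return r-(np.where(a<.046,.029,.029+(a-.046)/.04*.0055))
    b=beam(s0,t0); a=(P-PIV)@b; r=np.linalg.norm(P-PIV-np.outer(a,b),axis=1)
    P=P[(((a>-.015)&(a<.044)|(a>.05)&(a<.078)))&(r<.04)&(r>.022)]
    # drop knob/fork arms
    rt=np.array([np.cos(s0),np.sin(s0),0]); P=P[np.abs((P-PIV)@rt)<.034]
    reg=lambda q:np.r_[res(q)/.0015,(q[2:]/.002)*5]
    x=least_squares(reg,[s0,t0,0,0,0],loss='soft_l1'); return x.x.round(4),len(P),np.median(np.abs(res(x.x))).round(4)
def run(tag,s0,t0):
    A=[]
    for n in ('scene','side','wrist'):
        c,im,d=snap(n); cv2.imwrite(f'pics/{n}{tag}.png',im[...,::-1]); C=cloud(c,d)[d>.02]
        C=C[(np.linalg.norm(C-PIV,axis=1)<.1)&(C[:,2]>.09)&(C[:,2]<.2)]; A.append(C); print(n,*free(C,s0,t0))
    m=min(map(len,A[:2])); print('all',*free(np.vstack([A[0],A[1],A[2][::3]]),s0,t0))
if __name__=='__main__':
    import sys; run(sys.argv[1],float(sys.argv[2]),float(sys.argv[3]))
E
python3 fine.py 3 .139 .27
python3 - <<'E'
from m import *
# ball silhouettes: dark mask centroid rays at riser+ball
for n,(u,v) in (('scene',(251,370)),('side',(240,157))):
    c,im,C=W[n]; D=np.linalg.norm(C-np.array([.471,.1743,.059]),axis=2)<.033
    m=(D&(im.max(2)<70)&(C[...,2]>.04)).astype(np.uint8); ct=max(cv2.findContours(m,0,1)[0],key=cv2.contourArea); q,r=cv2.minEnclosingCircle(ct)
    o,d=ray(c,[q]); print(n,q,r,(o+d[0]*(.059-o[2])/d[0][2]).round(4), proj(c,[.471,.1743,.059]))
E
```

```text
scene [ 0.1223  0.2835 -0.0009  0.0005  0.0011] 1030 0.0007
side [ 0.1177  0.2782  0.0008  0.0044 -0.0004] 1172 0.0009
wrist [ 0.136   0.2734 -0.0015  0.0051 -0.0011] 5759 0.0005
all [ 0.1268  0.2746 -0.001   0.0052 -0.0008] 4118 0.0009
scene (251.0, 369.5) 20.402305603027344 [0.4703 0.1738 0.059 ] [[250.41387549 369.48545507]]
side (240.39602661132812, 155.6162109375) 12.7485990524292 [0.4751 0.1751 0.059 ] [[238.66986147 156.25131379]]
```

Call:
send_rows([
  [0.0, 0, -0.15, 0, 0.09, 0],
  [0.0, 0, -0.2, 0, 0.18, 0],
  [0.0, 0, -0.2, 0, 0.2, 0],
  [0.0, 0, -0.2, 0, 0.2, 0],
  [0.0, 0, -0.2, 0, 0.2, 0],
])

```text
time_s: 7.45
position: [0.5144, -0.1489, 0.376]
tcp_rot: [[-0.115, 0.992, -0.059], [0.868, 0.13, 0.48], [0.484, 0.004, -0.875]]
force: [0.1, -0.3, 0.5]
opening: 0.999
grasp_force: 0.0
```

```bash
python3 - <<'E'
from fine import *
from m import sph
c,im,d=snap('wrist'); cv2.imwrite('pics/w4.png',im[...,::-1]); C=cloud(c,d)[d>.02]
Q=C[(np.linalg.norm(C-PIV,axis=1)<.1)&(C[:,2]>.09)&(C[:,2]<.2)]; x=free(Q,.135,.275); print(x)
b0=np.array([.472,.1743,.059]); Q=C[(np.linalg.norm(C-b0,axis=1)<.034)&(C[:,2]>.055)]; print(len(Q))
if len(Q)>50:
    b,e=sph(Q,.028); print(b,e); v=b-PIV-np.r_[x[0][2],0,0]; print('want',np.arctan2(-v[0],v[1]),np.arctan2(-v[2],np.hypot(v[0],v[1])))
E
python3 - <<'E'
import sys; sys.path.insert(0,'.')
E
python3 -c "
from fine import *
for n in ('scene','side'):
    z=np.load(n+'0.npz'); C=cloud(cam(n),z['d'])[z['d']>.02]; C=C[(np.linalg.norm(C-PIV,axis=1)<.1)&(C[:,2]>.09)&(C[:,2]<.2)]; print(n,free(C,-1.15,-.223))"
```

```text
(array([ 0.1357,  0.2749, -0.0016,  0.0055, -0.0011]), 2485, np.float64(0.0006))
1091
[0.47065873 0.17344423 0.05938562] 0.0005681188177114048
want 0.13819767224857527 0.25071606666196206
scene (array([-1.174 , -0.2281,  0.0015,  0.0015,  0.0013]), 1348, np.float64(0.001))
side (array([-1.149 , -0.2214,  0.0048,  0.0017,  0.0015]), 1663, np.float64(0.0011))
```

View pics/w4.png

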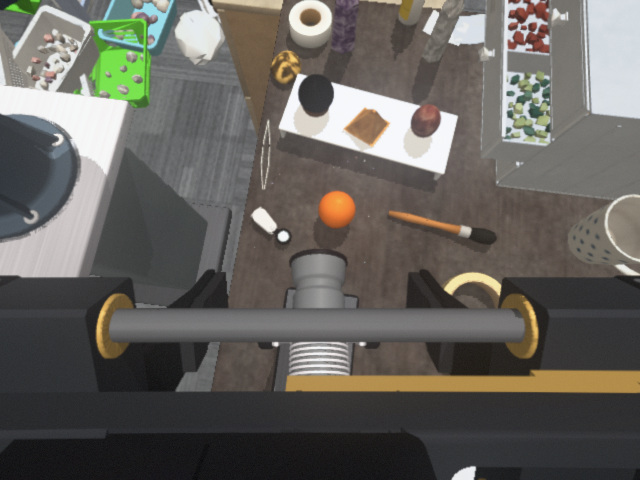

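The wrist view shows the black ball at (316,95) nearly in line with the lens at (318,258). The tilt needs about -0.025 rad and the swivel about +0.007, so I'm regripping the nose.

```bash
python3 - <<'E'
from g import *
go(*pose(.134,.275,back=.13)); go(*pose(.134,.275,back=.07)); go(*pose(.134,.275))
E
```

```text
[-0.039, 0.008, 0.607, 0.003, -0.496, -0.002]
[-0.208, 0.007, 0.777, 0.003, -0.496, -0.002]
[-0.405, 0.006, 0.976, 0.003, -0.496, -0.002]
```

Call:
send_rows([
  [0, 0.008, 0.1, 0, -0.09, 0],
  [0, 0.008, 0.2, 0, -0.18, 0],
  [0, 0.008, 0.3, 0, -0.27, 0],
  [-0.01, 0.008, 0.4, 0, -0.36, 0],
  [-0.03, 0.008, 0.5, 0, -0.45, 0],
  [-0.039, 0.008, 0.607, 0.003, -0.496, -0.002],
  [-0.12, 0.008, 0.69, 0.003, -0.496, -0.002],
  [-0.208, 0.007, 0.777, 0.003, -0.496, -0.002],
  [-0.31, 0.007, 0.88, 0.003, -0.496, -0.002],
  [-0.405, 0.006, 0.976, 0.003, -0.496, -0.002],
  [-0.405, 0.006, 0.976, 0.003, -0.496, -0.002],
  [-0.405, 0.006, 0.976, 0.003, -0.496, -0.002],
])

```text
time_s: 8.7
position: [0.5138, -0.1201, 0.1148]
tcp_rot: [[-0.128, 0.991, 0.037], [0.954, 0.133, -0.268], [-0.271, 0.001, -0.963]]
force: [0.1, 0.1, 0.2]
opening: 0.998
grasp_force: 0.0
```

Call:
send_rows([
  [0, 0, 0, 0, 0, 0],
  [0, 0, 0, 0, 0, 0],
  [0, 0, 0, 0, 0, 0],
  [0, 0, 0, 0, 0, 0],
  [0, 0, 0, 0, 0, 0],
  [0, 0, 0, 0, 0, 0],
  [0, 0, 0, 0, 0, 0],
], grip=0)

```text
time_s: 9.4
position: [0.5139, -0.1211, 0.1145]
tcp_rot: [[-0.126, 0.991, 0.037], [0.954, 0.132, -0.268], [-0.271, 0.001, -0.963]]
force: [-1.2, -0.8, 1.2]
opening: 0.7
grasp_force: 29.6
```

```bash
python3 - <<'E'
from g import *
s=readout.read_state();p=np.array(s['position']);R=np.array(s['tcp_rot']);print(s['time_s'],p,pose(.134,.275)[1],s['opening'],s['force'])
s0,t0=.131,.275
for f in (.5,1):
    M=pose(s0+f*.008,t0-f*.025)[0]@pose(s0,t0)[0].T; go(M@R,PIV+M@(p-PIV))
E
```

```text
9.4 [ 0.51390195 -0.12109091  0.11450665] [ 0.51320305 -0.11916251  0.11379182] 0.7001067176918948 [-1.22887791 -0.77963896  1.22241423]
[0.001, -0.001, -0.003, -0.001, 0.008, -0.002]
[0.002, -0.002, -0.006, -0.001, 0.016, -0.005]
```

Call:
send_rows([
  [0.001, -0.001, -0.003, -0.001, 0.008, -0.002],
  [0.002, -0.002, -0.006, -0.001, 0.016, -0.005],
  [0.002, -0.002, -0.006, -0.001, 0.016, -0.005],
  [0.002, -0.002, -0.006, -0.001, 0.016, -0.005],
])

```text
time_s: 9.8
position: [0.5134, -0.1204, 0.1156]
tcp_rot: [[-0.135, 0.99, 0.035], [0.96, 0.139, -0.244], [-0.247, 0.001, -0.969]]
force: [-0.6, -1.1, -1.5]
opening: 0.708
grasp_force: 29.6
```

Call:
send_rows([
  [0, 0, 0, 0, 0, 0],
  [0, 0, 0, 0, 0, 0],
  [0, 0, 0, 0, 0, 0],
  [0, 0, 0, 0, 0, 0],
  [0, 0, 0, 0, 0, 0],
], grip=1)

```text
time_s: 10.3
position: [0.5138, -0.1202, 0.1159]
tcp_rot: [[-0.135, 0.99, 0.036], [0.96, 0.14, -0.244], [-0.247, 0.002, -0.969]]
force: [-0.6, -0.4, 0.2]
opening: 0.985
grasp_force: 0.0
```

Call:
send_rows([
  [0, 0, -0.1, 0, 0, 0],
  [0, 0, -0.3, 0, 0, 0],
  [0, 0, -0.5, 0, 0, 0],
  [-0.1, 0, -0.7, 0, 0.1, 0],
  [-0.2, 0, -0.8, 0, 0.2, 0],
  [-0.3, 0, -0.8, 0, 0.28, 0],
  [-0.3, 0, -0.8, 0, 0.28, 0],
  [-0.3, 0, -0.8, 0, 0.28, 0],
])

```text
time_s: 11.1
position: [0.5162, -0.1449, 0.3276]
tcp_rot: [[-0.134, 0.991, -0.026], [0.973, 0.137, 0.188], [0.189, 0.0, -0.982]]
force: [-1.0, 1.0, -0.1]
opening: 1.0
grasp_force: 0.0
```

```bash
python3 fine.py 5 .139 .255
```

```text
scene [ 0.1212  0.2791 -0.0009  0.0004  0.001 ] 1025 0.0007
side [ 1.155e-01  2.763e-01  8.000e-04  4.300e-03 -2.000e-04] 1191 0.0009
wrist [ 0.1339  0.2713 -0.0015  0.005  -0.001 ] 5788 0.0005
all [ 0.1257  0.2716 -0.001   0.0052 -0.0008] 4146 0.0008
```

```bash
python3 - <<'E'
from g import *
go(*pose(.134,.272,back=.13)); go(*pose(.134,.272))
E
```

```text
[0.16, 0.004, 0.39, -0.0, -0.295, 0.005]
[-0.073, 0.003, 0.855, -0.0, -0.295, 0.005]
```

Call:
send_rows([
  [0.04, 0.004, 0.1, 0, -0.09, 0],
  [0.1, 0.004, 0.2, 0, -0.18, 0],
  [0.16, 0.004, 0.3, 0, -0.27, 0.005],
  [0.16, 0.004, 0.39, 0, -0.295, 0.005],
  [0.08, 0.004, 0.55, 0, -0.295, 0.005],
  [0, 0.003, 0.71, 0, -0.295, 0.005],
  [-0.073, 0.003, 0.855, 0, -0.295, 0.005],
  [-0.073, 0.003, 0.855, 0, -0.295, 0.005],
  [-0.073, 0.003, 0.855, 0, -0.295, 0.005],
])

```text
time_s: 12.15
position: [0.5139, -0.1196, 0.1147]
tcp_rot: [[-0.129, 0.991, 0.036], [0.955, 0.134, -0.266], [-0.269, -0.0, -0.963]]
force: [-0.3, 0.3, -0.5]
opening: 0.995
grasp_force: 0.0
```

Call:
send_rows([
  [0, 0, 0, 0, 0, 0],
  [0, 0, 0, 0, 0, 0],
  [0, 0, 0, 0, 0, 0],
  [0, 0, 0, 0, 0, 0],
  [0, 0, 0, 0, 0, 0],
  [0, 0, 0, 0, 0, 0],
  [0, 0, 0, 0, 0, 0],
], grip=0)

```text
time_s: 12.85
position: [0.5141, -0.121, 0.1148]
tcp_rot: [[-0.127, 0.991, 0.036], [0.955, 0.132, -0.267], [-0.27, 0.001, -0.963]]
force: [-2.3, -0.6, 1.7]
opening: 0.702
grasp_force: 29.7
```

```bash
python3 - <<'E'
from g import *
s=readout.read_state();p=np.array(s['position']);R=np.array(s['tcp_rot']);print(s['time_s'],p,s['opening'],s['force'])
s0,t0=.131,.272
for f in (.5,1):
    M=pose(s0+f*.018,t0-f*.045)[0]@pose(s0,t0)[0].T; go(M@R,PIV+M@(p-PIV))
E
```

```text
12.85 [ 0.51411462 -0.12101248  0.11483323] 0.7022035025948767 [-2.32833165 -0.6468153   1.66308045]
[0.002, -0.002, -0.006, -0.001, 0.014, -0.006]
[0.003, -0.004, -0.012, -0.003, 0.029, -0.011]
```

Call:
send_rows([
  [0.002, -0.002, -0.006, -0.001, 0.014, -0.006],
  [0.003, -0.004, -0.012, -0.003, 0.029, -0.011],
  [0.003, -0.004, -0.012, -0.003, 0.029, -0.011],
  [0.003, -0.004, -0.012, -0.003, 0.029, -0.011],
])

```text
time_s: 13.25
position: [0.5129, -0.1197, 0.1172]
tcp_rot: [[-0.145, 0.989, 0.035], [0.963, 0.149, -0.223], [-0.226, 0.001, -0.974]]
force: [-1.2, -1.0, -1.0]
opening: 0.706
grasp_force: 29.7
```

Call:
send_rows([
  [0, 0, 0, 0, 0, 0],
  [0, 0, 0, 0, 0, 0],
  [0, 0, 0, 0, 0, 0],
  [0, 0, 0, 0, 0, 0],
  [0, 0, 0, 0, 0, 0],
], grip=1)

```text
time_s: 13.75
position: [0.5135, -0.1195, 0.1175]
tcp_rot: [[-0.146, 0.989, 0.036], [0.963, 0.15, -0.223], [-0.226, 0.002, -0.974]]
force: [-0.4, -0.3, 0.6]
opening: 0.981
grasp_force: 0.0
```

Call:
send_rows([
  [0, 0, -0.1, 0, 0, 0],
  [0, 0, -0.3, 0, 0, 0],
  [0, 0, -0.5, 0, 0, 0],
  [-0.1, 0, -0.7, 0, 0.1, 0],
  [-0.2, 0, -0.8, 0, 0.2, 0],
  [-0.3, 0, -0.8, 0, 0.28, 0],
  [-0.3, 0, -0.8, 0, 0.28, 0],
  [-0.3, 0, -0.8, 0, 0.28, 0],
])

```text
time_s: 14.55
position: [0.5167, -0.1488, 0.3286]
tcp_rot: [[-0.143, 0.989, -0.03], [0.967, 0.147, 0.209], [0.211, 0.001, -0.977]]
force: [-0.3, 0.3, -0.9]
opening: 1.002
grasp_force: 0.0
```

```bash
python3 fine.py 6 .139 .255
```

```text
scene [ 0.1256  0.2592 -0.001   0.0003  0.001 ] 1011 0.0007
side [ 0.1276  0.2533  0.0008  0.0049 -0.0003] 1208 0.0009
wrist [ 0.141   0.2529 -0.0015  0.005  -0.0009] 5746 0.0005
all [ 0.1324  0.2526 -0.0011  0.0051 -0.0007] 4135 0.0009
```

Tilt is now 0.253–0.259 against the 0.251 wanted, and swivel is 0.126–0.141 against 0.132–0.139, so the aim is within about half a degree. Next is the switch: I turn the gripper around high up and shut the fingers.

```bash
cat > sw.py <<'E'
from g import *
import sys
y,px,py,pz=map(float,sys.argv[1:]); y=np.radians(y)
R=np.c_[[np.cos(y),np.sin(y),0],[np.sin(y),-np.cos(y),0],[0,0,-1]]
s=readout.read_state(); print(s['time_s'],s['joint_positions'],s['force']); go(R,np.array([px,py,pz]))
E
python3 sw.py 15 .5205 -.3 .3
```

```text
14.7 [-33.03190948  19.8672599   83.27614858   9.13727111  85.1338436
 -43.1705717 ] [-0.77429689  0.19412144  0.10433673]
[-0.623, -0.077, -0.019, -0.099, -0.111, 0.926]
```

Call:
send_rows([
  [-0.1, 0, -0.02, 0, 0, 0.08],
  [-0.3, -0.03, -0.02, -0.02, -0.02, 0.16],
  [-0.5, -0.07, -0.02, -0.03, -0.03, 0.25],
  [-0.623, -0.077, -0.02, -0.05, -0.05, 0.34],
  [-0.623, -0.077, -0.02, -0.06, -0.06, 0.43],
  [-0.623, -0.077, -0.02, -0.07, -0.07, 0.52],
  [-0.623, -0.077, -0.02, -0.08, -0.08, 0.61],
  [-0.623, -0.077, -0.02, -0.09, -0.09, 0.7],
  [-0.623, -0.077, -0.02, -0.1, -0.1, 0.79],
  [-0.623, -0.077, -0.02, -0.1, -0.11, 0.87],
  [-0.623, -0.077, -0.02, -0.1, -0.11, 0.926],
  [-0.623, -0.077, -0.02, -0.1, -0.11, 0.926],
], grip=0)

```text
time_s: 15.9
position: [0.5215, -0.2994, 0.3009]
tcp_rot: [[0.965, 0.261, 0.003], [0.261, -0.965, 0.0], [0.003, 0.001, -1.0]]
force: [1.4, 0.2, 1.2]
opening: 0.035
grasp_force: 0.0
```

```bash
python3 sw.py -65 .5205 -.313 .2
```

```text
15.9 [-40.54732618  23.86262517  80.15051804   0.10694637  75.87380224
  34.29923195] [1.41800462 0.16459627 1.17807098]
[-0.019, 0.051, 0.404, -0.001, -0.002, 0.89]
```

Call:
send_rows([
  [-0.019, 0.051, 0, 0, 0, 0.09],
  [-0.019, 0.051, 0, 0, 0, 0.18],
  [-0.019, 0.051, 0, 0, 0, 0.27],
  [-0.019, 0.051, 0, 0, 0, 0.36],
  [-0.019, 0.051, 0, 0, 0, 0.45],
  [-0.019, 0.051, 0, 0, 0, 0.54],
  [-0.019, 0.051, 0, 0, 0, 0.63],
  [-0.019, 0.051, 0, 0, 0, 0.72],
  [-0.019, 0.051, 0, 0, 0, 0.81],
  [-0.019, 0.051, 0.15, 0, 0, 0.89],
  [-0.019, 0.051, 0.3, 0, 0, 0.89],
  [-0.019, 0.051, 0.4, 0, 0, 0.89],
])

```text
time_s: 17.1
position: [0.5191, -0.313, 0.1988]
tcp_rot: [[0.423, -0.906, 0.001], [-0.906, -0.423, 0.002], [-0.001, -0.002, -1.0]]
force: [-0.7, -0.2, 0.5]
opening: 0.01
grasp_force: 0.0
```

```bash
python3 sw.py -90 .5205 -.313 .07
```

```text
17.1 [-41.69863535  30.32716495  86.28105717   0.1312061   63.42896225
 113.19910489] [-0.73487872 -0.20555498  0.53979824]
[0.003, -0.004, 0.515, -0.001, 0.001, 0.278]
```

Call:
send_rows([
  [0, 0, 0, 0, 0, 0.09],
  [0.003, -0.004, 0, 0, 0, 0.18],
  [0.003, -0.004, 0, 0, 0, 0.278],
  [0.003, -0.004, 0.15, 0, 0, 0.278],
  [0.003, -0.004, 0.3, 0, 0, 0.278],
  [0.003, -0.004, 0.42, 0, 0, 0.278],
  [0.003, -0.004, 0.515, 0, 0, 0.278],
  [0.003, -0.004, 0.515, 0, 0, 0.278],
  [0.003, -0.004, 0.515, 0, 0, 0.278],
])

```text
time_s: 18.0
position: [0.5219, -0.3148, 0.0725]
tcp_rot: [[-0.001, -1.0, 0.003], [-1.0, 0.001, 0.0], [-0.0, -0.003, -1.0]]
force: [0.5, -0.2, 1.0]
opening: 0.005
grasp_force: 0.0
```

```bash
python3 sw.py -90 .5205 -.313 .045; python3 - <<'E'
from h import *
c,im,d=snap('side'); i=cv2.resize(im[200:380,230:380],None,fx=3.3,fy=3.3,interpolation=cv2.INTER_CUBIC); cv2.imwrite('pics/s7.png',i[...,::-1])
E
```

```text
18.0 [-41.64867335  40.29457229  91.11920196   0.15444369  48.45765519
 138.32225284] [ 0.46376082 -0.15957489  1.02231492]
[-0.007, 0.006, 0.11, -0.002, 0.0, -0.001]
```

View pics/s7.png

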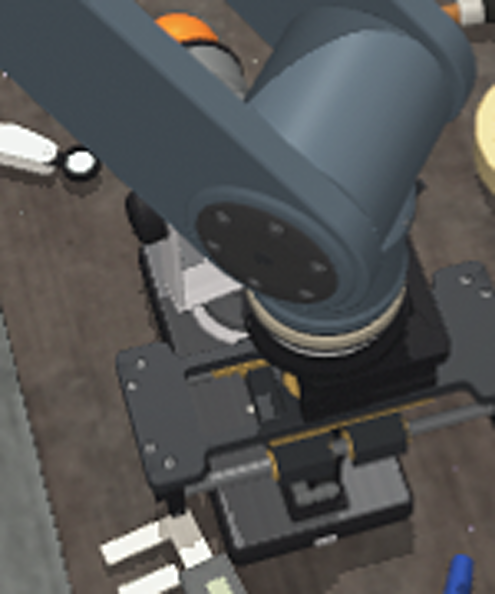

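The gripper straddles the switch with the fingertips above its raised end, at about (320,490) in the crop, and it is clear of the head. Pressing now.

Call:
send_rows([
  [-0.003, 0.006, 0.05, 0, 0, 0],
  [-0.003, 0.006, 0.1, 0, 0, 0],
  [-0.003, 0.006, 0.12, 0, 0, 0],
  [-0.003, 0.006, 0.13, 0, 0, 0],
  [-0.003, 0.006, 0.135, 0, 0, 0],
])

```text
time_s: 18.55
position: [0.5203, -0.3151, 0.0386]
tcp_rot: [[-0.003, -1.0, 0.003], [-1.0, 0.003, -0.001], [0.001, -0.003, -1.0]]
force: [-0.8, -0.3, 1.1]
opening: 0.004
grasp_force: 0.7
```

Call:
send_rows([
  [0, 0, 0.006, 0, 0, 0],
  [0, 0, 0.012, 0, 0, 0],
  [0, 0, 0.012, 0, 0, 0],
])

```text
time_s: 18.85
position: [0.5205, -0.3152, 0.0373]
tcp_rot: [[-0.003, -1.0, 0.004], [-1.0, 0.003, -0.001], [0.001, -0.004, -1.0]]
force: [-2.2, 0.5, 9.0]
opening: 0.004
grasp_force: 4.5
```

Call:
send_rows([
  [0, 0, 0.008, 0, 0, 0],
  [0, 0, 0.012, 0, 0, 0],
  [0, 0, 0.012, 0, 0, 0],
])

```text
time_s: 19.15
position: [0.5205, -0.3152, 0.037]
tcp_rot: [[-0.003, -1.0, 0.004], [-1.0, 0.003, -0.002], [0.002, -0.004, -1.0]]
force: [-5.4, 2.1, 23.9]
opening: 0.001
grasp_force: 12.3
```

Call:
send_rows([
  [0, 0, -0.1, 0, 0, 0],
  [0, 0, -0.3, 0, 0, 0],
  [0, 0, -0.5, 0, 0, 0],
  [0, 0, -0.7, 0, 0, 0],
  [0, 0, -0.9, 0, 0, 0],
  [0, 0, -0.9, 0, 0, 0],
])

```text
time_s: 19.75
position: [0.5235, -0.3176, 0.2663]
tcp_rot: [[-0.003, -1.0, 0.017], [-1.0, 0.003, -0.012], [0.011, -0.017, -1.0]]
force: [0.9, -0.0, -0.6]
opening: 0.004
grasp_force: 0.0
```

Call:
send_rows([
  [0.15, 0.1, 0, 0, 0, 0],
  [0.3, 0.2, 0, 0, 0, 0],
  [0.45, 0.3, 0, 0, 0, 0],
  [0.6, 0.4, 0, 0, 0, 0],
  [0.7, 0.4, 0, 0, 0, 0],
  [0.7, 0.4, 0, 0, 0, 0],
  [0.7, 0.4, 0, 0, 0, 0],
])

```text
time_s: 20.45
position: [0.4185, -0.4888, 0.2562]
tcp_rot: [[-0.004, -1.0, 0.003], [-1.0, 0.004, 0.002], [-0.002, -0.003, -1.0]]
force: [-0.1, 0.7, -0.1]
opening: 0.004
grasp_force: 0.0
```

```bash
python3 - <<'E'
from fine import *
o=[]
for n in ('scene','side'):
    c,im,d=snap(n); C=cloud(c,d)[d>.02]; Q=C[(np.linalg.norm(C-PIV,axis=1)<.1)&(C[:,2]>.09)&(C[:,2]<.2)]; print(n,free(Q,.139,.255))
    K=C[(abs(C[:,0]-.5205)<.009)]
    print([(y,len(k),np.median(k[:,2]).round(4) if len(k) else 0) for y in np.arange(-.317,-.27,.006) for k in [K[abs(K[:,1]-y)<.003]]])
    o.append(im if n=='scene' else im); 
i=np.hstack([cv2.resize(o[0][:,140:460],(400,600)),cv2.resize(o[1][120:390,180:360],(400,600))]); cv2.imwrite('pics/end.png',i[...,::-1])
E
```

```text
scene (array([ 0.1265,  0.2617, -0.0009,  0.0004,  0.0011]), 1018, np.float64(0.0007))
[(np.float64(-0.317), 6, np.float64(0.0374)), (np.float64(-0.311), 8, np.float64(0.038)), (np.float64(-0.305), 13, np.float64(0.0378)), (np.float64(-0.299), 9, np.float64(0.0378)), (np.float64(-0.293), 2, np.float64(0.0389)), (np.float64(-0.287), 4, np.float64(0.04)), (np.float64(-0.28099999999999997), 1, np.float64(0.0428)), (np.float64(-0.27499999999999997), 11, np.float64(0.0353))]
side (array([0.0946, 0.2146, 0.    , 0.    , 0.    ]), 1, np.float64(0.0))
[(np.float64(-0.317), 0, 0), (np.float64(-0.311), 0, 0), (np.float64(-0.305), 0, 0), (np.float64(-0.299), 0, 0), (np.float64(-0.293), 0, 0), (np.float64(-0.287), 0, 0), (np.float64(-0.28099999999999997), 0, 0), (np.float64(-0.27499999999999997), 0, 0)]
```

View pics/end.png

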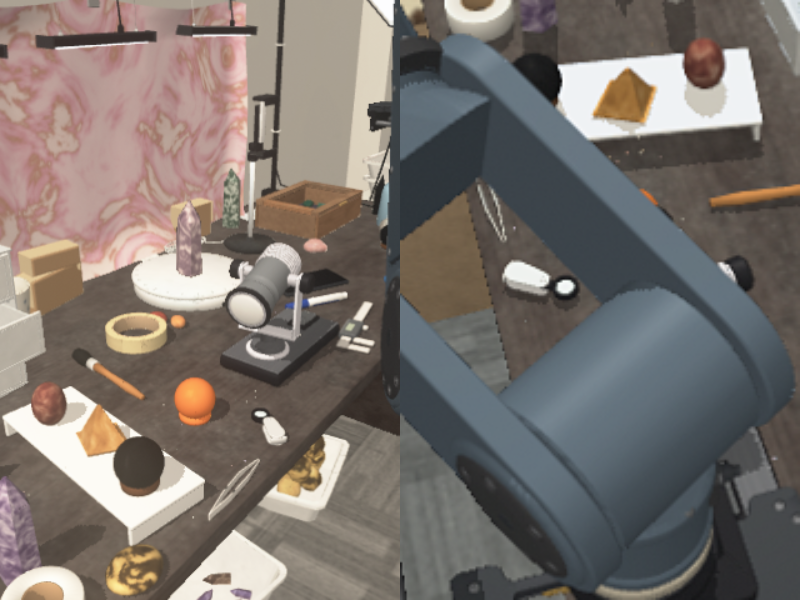

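The outer end of the rocker is now low (37 mm) and the inner end is raised (43 mm), so the switch is on. The aim is unchanged and the other items are where they were.

```bash
python3 -c "
from rig import ticket; print(ticket.hand_in())"
```

```text
the job is handed in; nothing more can be done
None
```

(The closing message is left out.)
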